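Load a culture dish into the reader and latch its tray

TASK

Put the small culture dish into the round recess of the reader's tray, setting it down gently rather than dropping it, and then push the tray in until its push-push latch catches, let go, and make sure that it stays in with the dish lying flat in its recess. Never push on the reader or its tray with more than 16 N, and leave the other things on the bench undisturbed.

Things in the scene. Friction and masses are not known exactly. Their poses are not given: they have to be found in the camera images.
- reader: Fixed benchtop dish reader: white box 180 wide, 190 deep, 80 high; a hood on top, to 155, begins 80 behind the front face. Origin: on the bench under the middle of the front face; x points into the reader (the push direction), y left of x, z up. A caught tray that is pressed to the stop again and let go is released and springs out; it can then be pressed in anew.
- tray (a joint): Travel of the grey tray: 0 sprung out, grows along the reader's x to at most 0.102 m. Spring 3 N (out) to 5 N (in), friction 0.4 N, damping 15 N per m/s. It rests caught at an unseen depth, 0.074 to 0.092, different each time. To be caught it must go 6.5 mm past that; at 7 mm a rubber stop begins, 8 N more per mm. Let go, it comes back to rest there; let go too soon, it springs out.
- tray_front (a point): Centre of the front face of the tray's upright panel (110 wide, 8 thick, from 8 to 56 above the bench); axes as the reader's; moves with the tray. Tray out, this face stands 111 in front of the reader's face. Push here along the reader's x, for example with closed fingers pointing down.
- pocket (a point): Centre of the floor of the round recess in the tray, 22 above the bench; axes as the reader's; moves with the tray. A ring 5 high, 64 inside and 72 outside diameter, stands round it on the flat tray (90 wide). It lies 58 behind the panel's front face.
- dish: The small closed culture dish, cream-coloured with a pale lid: 60 in diameter, 16 high, 28 to 56 g. Origin: centre of its underside, z up. It can be grasped across its diameter in any direction.
- big_dish: Large culture dish, 90 in diameter, 16 high; not to be moved. Origin: centre of its underside.
- jar: Amber glass jar with white cap, 42 in diameter, 60 high; not to be moved. Origin: centre of its underside.
- pot: Clear sample pot with red cap, 34 in diameter, 72 high; not to be moved. Origin: centre of its underside.
- blue_tube: Standing clear tube with blue cap, 32 in diameter, 115 high; not to be moved. Origin: centre of its underside.
- marker: Marker pen lying on the bench, 134 long along its x, 14 thick; not to be moved. Origin: under its middle.
- rack: Tube rack, 100 by 200 and 60 high, green top on a grey base, with four red-capped tubes reaching 130; not to be moved. Origin: centre of its underside.
There are look-alikes about, which are no part of the job. Leave any pink or red look-alike of the dish alone.

How it is judged:
On the way, in this order (a step that is already met when the one before it is completed fails the run):
1. the dish lies in the tray's recess, let go (horizontal distance between dish and pocket below 0.004 m and z of dish in the frame of pocket between -0.003 and 0.003 m and angle between dish's own z axis and vertical below 0.08 rad and contact force between the fingers and dish below 0.05 N), for 0.2 s.
2. the tray, pressed in and let go, stays in for a second (value of joint tray above 0.07 m and velocity of joint tray between -0.005 and 0.005 m/s and contact force between each of the fingers, the arm and reader below 0.05 N), for 1 s.
At the end, for the whole second after the job is handed in: The small dish lies flat in the recess (centre within 4 mm, height within 3 mm, tilt below 0.08 rad), and the tray stays in by its latch (travel above 0.07), at rest and touched by nothing of the robot (all of step 2 and horizontal distance between dish and pocket below 0.004 m and z of dish in the frame of pocket between -0.003 and 0.003 m and angle between dish's own z axis and vertical below 0.08 rad).
It fails at once if the robot presses on the reader or its tray with more than 16 N (contact force between any of the fingers, the arm and reader above 16 N).
It fails at once if the dish is slammed or pressed hard onto the reader or its tray (over 35 N) (contact force between dish and reader above 35 N).
It fails at once if the dish is let go in mid-air (its underside more than 20 mm above the recess floor) (height (world z) of dish above 0.042 m and contact force between the fingers and dish below 0.02 N).
It fails at once if another thing on the bench is moved by more than 30 mm or tipped over (distance of any of big_dish, jar, pot, blue_tube, marker, rack from where it was at the start of the episode above 0.03 m or angle between any of jar, pot, blue_tube, rack's own z axis and vertical above 0.5 rad).
It also fails if it takes over 58 s, if anything falls off the work surface, if the arm or the gripper's body presses on something with over 40 N, if the wrist force passes 120 N, or if a joint passes its speed limit or range.

ROBOT

A 6-joint arm with a two-finger parallel gripper is mounted at the origin on the work surface. World frame = base frame: x ahead of the robot, y to its left, z up, the work surface at z = 0. Lengths are in m, angles in rad, forces in N, time in s.
With the tool pointing down it reaches from about 0.325 to 0.775 m from the base axis. Payload 5.5 kg.
Tool frame: the origin (TCP) lies at the very end of the fingers, on their centre line; the grasp point (between the pads) lies 19 mm behind it; z points along the fingers, y is the line along which they close (so a half turn about z gives the same grasp; the last joint's range is limited). The gripper opens to 85 mm and grips with 20 to 120 N. Pads are 22 mm wide; open, the fingers measure 114 mm over their backs; the gripper's body (76 mm by 85 mm) begins 54 mm behind the grasp point. The pads swing forward as they close: fully open they stand 13 mm farther back than shut.
Start: joints at [1.199, 0.091, 1.231, -0, 1.82, -0.057], TCP at [0.186, 0.571, 0.207] pointing down, gripper open.
Joint ranges: [-2.87, 2.87], [-0.86, 2.18], [0.17, 2.46], [-1.51, 4.65], [0.06, 2.69], [-2.65, 2.65]. Speed limits (rad/s): [2.57, 2.57, 3.01, 3.14, 3.14, 3.14].

INTERFACE

Orientations are given as a rotation vector (axis times angle).
In Python, from cell import ctrl gives the robot as it stands.
- The arm moves only by the tool move_arm, never from a script. Its argument "targets" is a list of rows, each a list of 7 numbers: the shift along the world's x, y, z in mm, then the turn, a rotation vector about the world's x, y, z in degrees, then the closure, from -1 (fully open) to 1 (shut), so that 0 is half open. In form: [[x, y, z, ax, ay, az, jaw], ...]. A call has 1 to 8 rows; each row shifts and turns the commanded pose from where the row before left it; what a row does not reach is not made up. A row lasts 1/10 s, in which the tool goes at most 50 mm and 8.59 degrees, less where a joint would pass 70% of its speed; a pose out of reach is approached as far as the arm can. A call is refused whole if a number of a shift passes 50 or a number of a turn 8.59, either way. A call with a gripper value outside its range is refused whole. The fingers move at their own pace and stop on an object; "grip_force" is the grip in N (left out, the last holds). Time passes only in rows, so rows that do not move let the fingers close. It gives the time, the measured TCP pose, the force, the opening and the grip force at its end, in the units of the state.
- ctrl.state(): the state, without advancing time (a new reading comes with each control period).
- ctrl.read_camera(name): name is "side" or "top"; returns a dict with "frame" (384x512x3 uint8, blue, green, red), "depth" (384x512 float32, m along the optical axis (not along the pixel's ray), 0 where there is no reading), "camera_matrix" (3x3 intrinsics, pixels), "dist" ([k1, k2, p1, p2, k3] as OpenCV has them; the pictures are not rectified), "extrinsics" (4x4, takes a point from world to camera coordinates). Camera axes: x right, y down, z forward; pixel columns grow to the right and rows downward; lengths in m; the calibration is good to about 2 mm. A picture is of the moment at which its call begins.
- ctrl.job_done(): hands the job in; it is judged then, once.
The state is a dict: "clock": time; "joint_pos": joint angles; "joint_velocities": joint speeds; "joint_torque": joint torques, N m; "eef_pos": TCP position; "ee_rot": TCP orientation; "contact_force": force on the tool from outside, world axes, zero at the start; "torque": the same for the moment, N m; "opening": finger opening in m; "finger_force": force on a finger pad.
Only numpy, scipy, OpenCV 4.12 (cv2) and the standard library are available. Lean on these libraries where they do the work, as an engineer would, in place of code of your own. Each camera call takes 0.05 s, during which the arm holds its last target. There are 200 camera calls.

## Working session

There is one attempt and no reset: what is moved stays moved. The work goes in short steps, Python scripts to look and compute and a tool call to move; the robot and the scene stay as the last step left them, time stands still between calls to the robot, and variables do not carry over. Pictures are saved under pics/ and viewed, at most 10 in all, crops included, and the job is handed in when it is done.

Besides the shell and the picture viewer there is one more tool, called by a JSON object that holds its "api" and its "payload", one argument or row to a line. move_arm: Moves the arm, as the interface text tells. Its arguments: {"type":"object","properties":{"targets":{"type":"array","items":{"type":"array","items":{"type":"number"}}},"grip_force":{"type":"number"}},"required":["targets"]}

```bash
mkdir -p pics; ls
cat > h.py <<'E'
from cell import ctrl
import numpy as np, cv2
def cam(n):
    return ctrl.read_camera(n)
def ray(c,px,z):
    u=cv2.undistortPoints(np.array(px,float).reshape(-1,1,2),np.array(c["camera_matrix"]),np.array(c["dist"]))[:,0]
    E=np.array(c["extrinsics"]);R,t=E[:3,:3],E[:3,3]
    o=-R.T@t; d=np.c_[u,np.ones(len(u))]@R
    return o+d*((z-o[2])/d[:,2])[:,None]
def proj(c,P):
    E=np.array(c["extrinsics"])
    return cv2.projectPoints(np.array(P,float).reshape(-1,1,3),cv2.Rodrigues(E[:3,:3])[0],E[:3,3],np.array(c["camera_matrix"]),np.array(c["dist"]))[0][:,0]
def cloud(c):
    d=c["depth"];h,w=d.shape
    v,u=np.mgrid[:h,:w]
    n=cv2.undistortPoints(np.c_[u.ravel(),v.ravel()].astype(float).reshape(-1,1,2),np.array(c["camera_matrix"]),np.array(c["dist"]))[:,0]
    P=np.c_[n,np.ones(len(n))]*d.reshape(-1,1)
    E=np.array(c["extrinsics"])
    W=(P-E[:3,3])@E[:3,:3]
    W[d.ravel()==0]=np.nan
    return W.reshape(h,w,3)
E
python3 - <<'E'
from h import *
for n in("top","side"):
    c=cam(n); cv2.imwrite(f"pics/{n}0.png",cv2.resize(c["frame"],(800,600)))
    np.save(n+"0.npy",c,allow_pickle=True)
print(ctrl.state())
E
```

```text
pics
{'clock': 0.1, 'joint_pos': array([ 1.19930977e+00,  9.17905326e-02,  1.23176967e+00,  1.23683560e-05,
        1.81978990e+00, -5.67109591e-02]), 'joint_velocities': array([ 0.00076987, -0.00131612, -0.00364423,  0.00135218,  0.00285616,
        0.00129346]), 'joint_torque': array([ 2.61699039e-03, -4.60219145e+01, -4.19217360e+01, -3.32464492e-05,
        1.06685894e-02, -2.98316661e-05]), 'eef_pos': array([0.18565913, 0.57024492, 0.20555743]), 'ee_rot': array([-4.92344298e-01, -3.10238209e+00,  2.69322952e-03]), 'contact_force': array([0.4207823 , 0.21710295, 1.18027694]), 'torque': array([0.06163103, 0.00384189, 0.00373066]), 'finger_force': 0.0, 'opening': 0.08560061980738391}
```

View pics/top0.png

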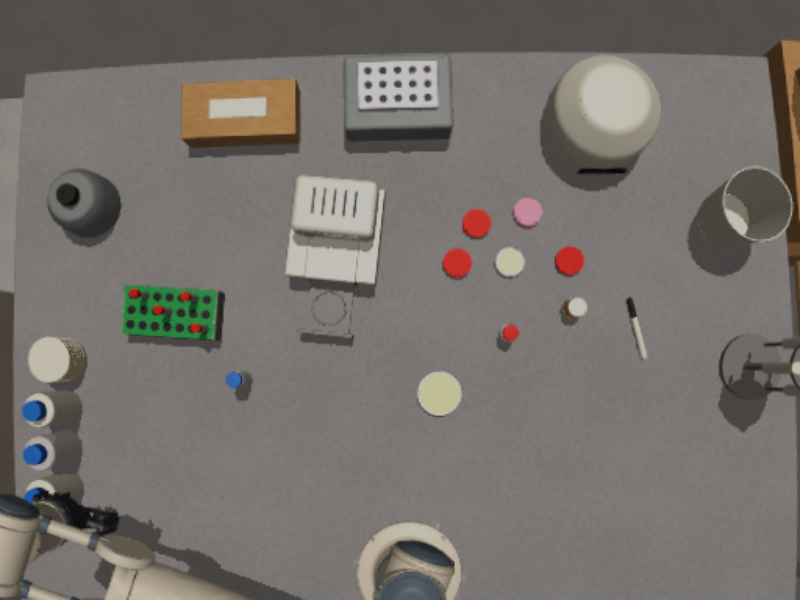

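View pics/side0.png

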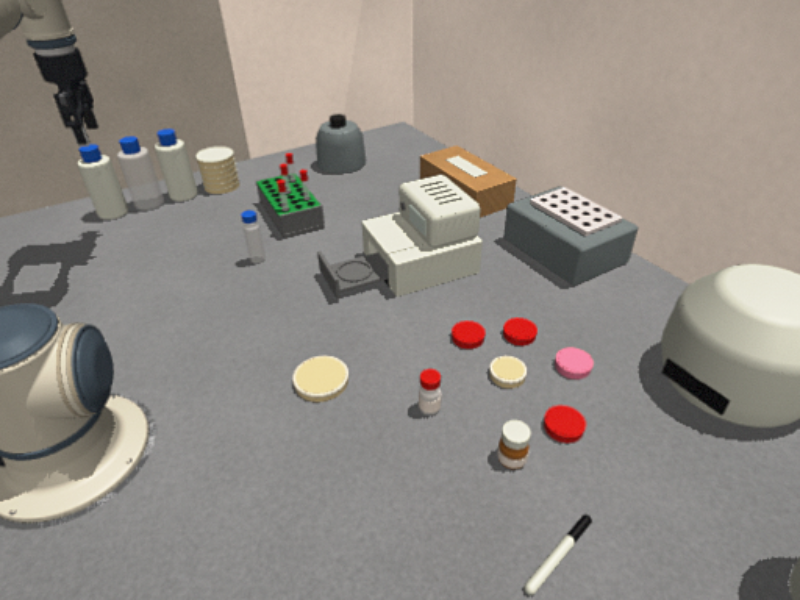

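Top view (800x600): the candidates are the small cream dish (510,262), the large cream dish (440,394), three red ones (477,223), (457,263) and (570,261), and a pink one (528,212). I choose the small cream one at (510,262). The reader is at (335,235), with its tray out towards the robot: ring at (330,308), panel at (326,334).

Run:
```python
from h import *
for n in("top","side"):
    c=np.load(n+"0.npy",allow_pickle=True).item();f=c["frame"];hsv=cv2.cvtColor(f,cv2.COLOR_BGR2HSV)
    m=cv2.inRange(hsv,(18,35,140),(38,160,255))
    cs,_=cv2.findContours(m,cv2.RETR_EXTERNAL,cv2.CHAIN_APPROX_NONE)
    W=cloud(c)
    for k in cs:
        if cv2.contourArea(k)>60:
            p=k[:,0].astype(float); w=ray(c,p,.016)
            (cx,cy),r=cv2.minEnclosingCircle(w[:,:2].astype(np.float32))
            print(n,p.mean(0),"xy",cx,cy,"r",r,"mean",w.mean(0)[:2],"z",np.nanmax(W[k[:,0,1],k[:,0,0]],0))
    if n=="top":
        # reader: low box top z~.08 and panel z~.056
        reg=np.zeros(m.shape,bool);reg[110:225,175:255]=1
        for lo,hi in((.072,.088),(.045,.064),(.018,.034)):
            mm=reg&(W[...,2]>lo)&(W[...,2]<hi)
            q=W[mm][:,:2].astype(np.float32)
            print(lo,len(q),cv2.minAreaRect(q),cv2.boxPoints(cv2.minAreaRect(q)).tolist(),np.median(W[mm],0))
        a=cv2.resize(f[170:225,180:240],None,fx=8,fy=8,interpolation=cv2.INTER_CUBIC)
        b=cv2.resize(f[150:190,300:360],None,fx=8,fy=8,interpolation=cv2.INTER_CUBIC)
        cv2.imwrite("pics/crop.png",np.vstack([a,b[:160]]) )
```

```text
top [ 29.11538462 380.90384615] xy -0.06171995401382446 0.7773334980010986 r 0.04470570757985115 mean [-0.05798005  0.78006856] z [0.12473617 0.53545604 0.56746348]
top [268.96039604 363.20792079] xy 0.007361388765275478 -0.025023706257343292 r 0.057699598371982574 mean [ 0.01175249 -0.02335295] z [0.08669226 0.02818826 0.22238856]
top [ 95.928 371.784] xy 0.003687093034386635 0.5155869722366333 r 0.14844690263271332 mean [-0.01612998  0.54084532] z [0.19217961 0.62811128 0.57522046]
top [262.32484076 353.07643312] xy 0.0035823804792016745 0.0003373518993612379 r 0.10578630864620209 mean [ 0.04489084 -0.0030397 ] z [0.10645367 0.10534254 0.22059126]
top [ 43.640625 340.984375] xy 0.08354463428258896 0.7189394235610962 r 0.048853009939193726 mean [0.08197759 0.7182538 ] z [0.22034515 0.50139437 0.56824595]
top [  5.49253731 347.62686567] xy 0.03805392608046532 0.866093635559082 r 0.07929345220327377 mean [0.05264166 0.86159071] z [0.23834073 0.55767747 0.61865501]
top [280.91428571 251.51428571] xy 0.36682119965553284 -0.0698942095041275 r 0.041110724210739136 mean [ 0.36751144 -0.070
[... 1310 characters left out ...]
4447  0.07138934 0.10310179]
side [325.80555556 238.25      ] xy 0.632504403591156 -0.23383654654026031 r 0.03577712923288345 mean [ 0.62985814 -0.23457012] z [ 0.66304626 -0.1974733   0.01885492]
side [205.53921569 242.51960784] xy 0.36602139472961426 -0.07965873181819916 r 0.050413813441991806 mean [ 0.36542726 -0.08304281] z [ 0.41013023 -0.02475559  0.0180677 ]
side [ 29.9543379  234.34703196] xy 0.021840445697307587 0.19327791035175323 r 0.11112700402736664 mean [-0.00504739  0.19273586] z [ 0.08632132 -0.00220548  0.22392391]
side [138.05555556 112.54444444] xy 0.44413918256759644 0.7456772923469543 r 0.10583364218473434 mean [0.44732157 0.74568907] z [0.46297414 0.69578311 0.08914353]
```

View pics/crop.png

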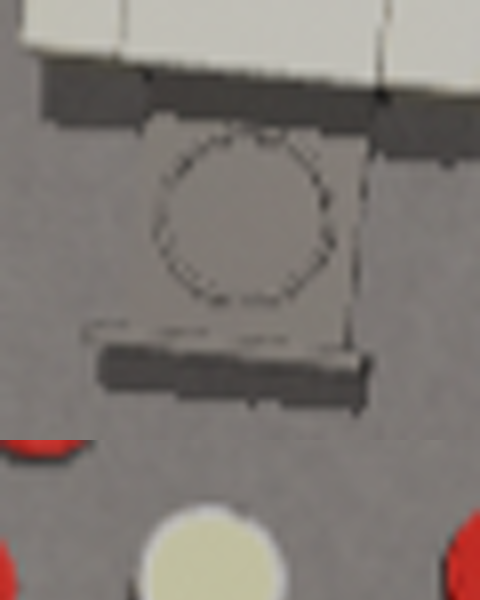

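The crop shows the small dish as a cream disc with a pale rim, so the choice is confirmed. The tray ring's centre is at crop (245,217), and the panel's upper edge runs from (90,335) to (365,355). I'll refine the pocket from the ring, the panel and the front edge, and the dish from its whole lid.

Run:
```python
from h import *
c=np.load("top0.npy",allow_pickle=True).item();f=c["frame"];W=cloud(c);g=cv2.cvtColor(f,cv2.COLOR_BGR2GRAY).astype(int)
print("cam",-c["extrinsics"][:3,:3].T@c["extrinsics"][:3,3])
# dish whole lid: bright pixels
m=(g[155:180,312:340]>140).astype(np.uint8);v,u=np.nonzero(m)
w=ray(c,np.c_[u+312,v+155],.016);print("dish",w.mean(0),len(u),cv2.minEnclosingCircle(w[:,:2].astype(np.float32)))
# ring
blk=cv2.morphologyEx(g.astype(np.uint8),cv2.MORPH_BLACKHAT,np.ones((5,5)))
v,u=np.nonzero(blk>12);k=(abs(np.hypot(u-210.2,v-196.7)-10.7)<2.2);p=np.c_[u,v][k].astype(float)
w=ray(c,p,.027)[:,:2]
A=np.c_[2*w,np.ones(len(w))];s=np.linalg.lstsq(A,(w**2).sum(1),rcond=None)[0]
print("ring",len(p),s[:2],np.sqrt(s[2]+s[0]**2+s[1]**2))
# panel
reg=np.zeros(g.shape,bool);reg[205:222,185:232]=1
mm=reg&(W[...,2]>.045)&(W[...,2]<.064);q=W[mm][:,:2].astype(np.float32)
r=cv2.minAreaRect(q);print("panel",len(q),r,np.median(q,0))
# reader front edge: white box top at z .08, columns
pts=[]
for col in range(186,238):
    cl=g[150:195,col]; d=np.diff(cl); i=d.argmin(); pts.append((col,150+i+.5))
w=ray(c,np.array(pts),.08)[:,:2];l=cv2.fitLine(w.astype(np.float32),cv2.DIST_HUBER,0,1e-4,1e-4).ravel()
print("front",l,np.degrees(np.arctan2(l[1],l[0])),w[0],w[-1])
# neighbours around dish, heights
cs,_=cv2.findContours(cv2.inRange(cv2.cvtColor(f,cv2.COLOR_BGR2HSV),(0,90,120),(180,255,255))[120:240,270:420],0,2)
for k in cs:
    if cv2.contourArea(k)>30: print("col",ray(c,k[:,0].mean(0)+[270,120],.016)[0,:2])
s=np.load("side0.npy",allow_pickle=True).item();gs=cv2.cvtColor(s["frame"],cv2.COLOR_BGR2GRAY)
print("proj side pocket/panel/dish",proj(s,[[.548,.1506,.027],[.4906,.1579,.056],[.634,-.2236,.016]]))
cr=s["frame"][150:250,190:350];cv2.imwrite("pics/s1.png",cv2.resize(cr,None,fx=5,fy=5,interpolation=cv2.INTER_CUBIC))
```

```text
cam [0.43558196 0.01018628 1.57566434]
dish [ 0.63476522 -0.22406565  0.016     ] 276 ((0.6346860527992249, -0.22405533492565155), 0.03067735582590103)
ring 94 [0.54594851 0.15029667] 0.03349488212077315
panel 92 ((0.4945712089538574, 0.15718822181224823), (0.11100534349679947, 0.008130786940455437), 82.5792465209961) [0.49432576 0.15693785]
front [0.12967736 0.9915562  0.59649396 0.1270623 ] 82.54905 [0.61069136 0.21949252] [0.58801356 0.06208176]
col [ 0.48641228 -0.22279034]
col [ 0.63008078 -0.11470001]
col [ 0.63785566 -0.34915534]
col [ 0.71601463 -0.1600611 ]
proj side pocket/panel/dish [[225.90486264 171.41987509]
 [207.54137583 168.38770146]
 [324.19152483 234.86108443]]
```

View pics/s1.png

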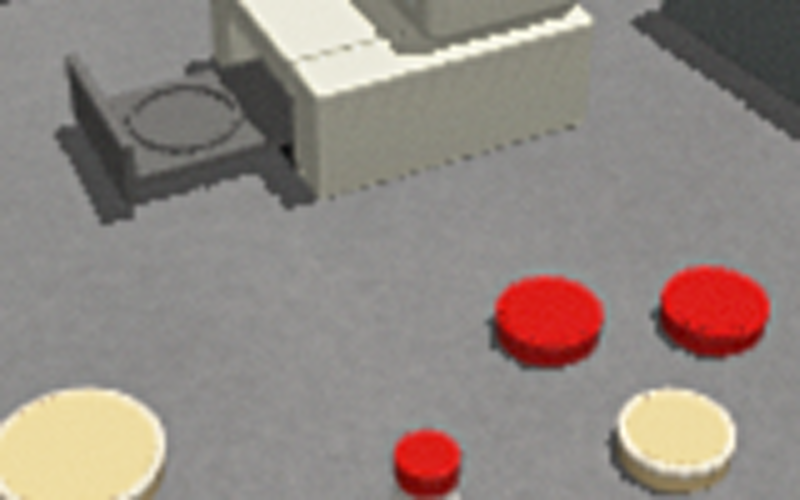

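In the side view the small cream dish is at crop (676,432) and the ring at (183,118), both within about 2 px of my projections. Estimates: dish (0.635,-0.224), pocket (0.547,0.150), reader yaw -7.4°. I'll grasp along the reader's y and move above the dish now.

{"api": "move_arm", "payload": {
  "targets": [
    [19,-33,0,0,0,1.3,-1],
    [19,-33,0,0,0,1.3,-1],
    [19,-33,0,0,0,1.3,-1],
    [19,-33,0,0,0,1.3,-1],
    [19,-33,0,0,0,1.3,-1],
    [19,-33,0,0,0,1.3,-1],
    [19,-33,0,0,0,1.3,-1],
    [19,-33,0,0,0,1.3,-1]
  ]
}}

```text
clock: 0.9
eef_pos: [0.3381, 0.3051, 0.2062]
ee_rot: [-0.207, -3.134, 0.0]
contact_force: [2.4, -0.0, 0.4]
opening: 0.0851
finger_force: 0.0
```

{"api": "move_arm", "payload": {
  "targets": [
    [19,-33,0,0,0,0,-1],
    [19,-33,0,0,0,0,-1],
    [19,-33,0,0,0,0,-1],
    [19,-33,0,0,0,0,-1],
    [19,-33,0,0,0,0,-1],
    [19,-33,0,0,0,0,-1],
    [19,-33,0,0,0,0,-1],
    [19,-33,0,0,0,0,-1]
  ]
}}

```text
clock: 1.7
eef_pos: [0.4902, 0.041, 0.2062]
ee_rot: [-0.209, -3.134, -0.0]
contact_force: [0.9, 0.9, 0.0]
opening: 0.085
finger_force: 0.0
```

{"api": "move_arm", "payload": {
  "targets": [
    [19,-33,0,0,0,0,-1],
    [19,-33,0,0,0,0,-1],
    [19,-33,0,0,0,0,-1],
    [19,-33,-20,0,0,0,-1],
    [19,-33,-20,0,0,0,-1],
    [19,-33,-20,0,0,0,-1],
    [19,-33,-20,0,0,0,-1],
    [0,0,0,0,0,0,-1]
  ]
}}

```text
clock: 2.5
eef_pos: [0.6215, -0.1919, 0.1194]
ee_rot: [-0.215, -3.125, -0.002]
contact_force: [-0.4, 0.3, -1.3]
opening: 0.0857
finger_force: 0.0
```

{"api": "move_arm", "payload": {
  "targets": [
    [12,-34,-20,0,0,0,-1],
    [0,0,-20,0,0,0,-1],
    [0,0,-15,0,0,0,-1],
    [0,0,0,0,0,0,-1],
    [0,0,0,0,0,0,-1]
  ]
}}

```text
clock: 3.0
eef_pos: [0.6347, -0.2215, 0.0721]
ee_rot: [0.208, 3.135, 0.0]
contact_force: [0.3, 0.5, 0.1]
opening: 0.0854
finger_force: 0.0
```

Run:
```python
from h import *
print(ctrl.state()["eef_pos"],ctrl.state()["ee_rot"])
a=cam("top")["frame"][130:215,285:375];b=cam("side")["frame"][175:275,270:380]
cv2.imwrite("pics/near.png",np.hstack([cv2.resize(x,(400,400),interpolation=cv2.INTER_CUBIC) for x in(a,b)]))
```

```text
[ 0.63472662 -0.22153681  0.07209805] [2.07719341e-01 3.13470480e+00 3.85992339e-04]
```

View pics/near.png

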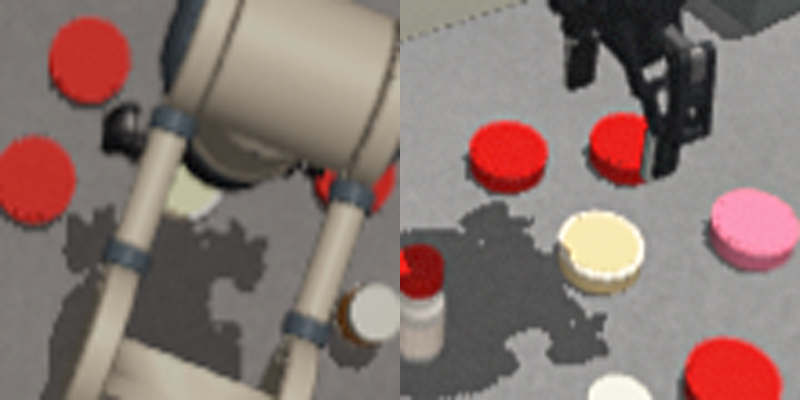

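The side view shows the open fingers above and around the dish (600,245), with nothing in the way. I'll go down and close.

{"api": "move_arm", "payload": {
  "targets": [
    [0,-2.5,-25,0,0,0,-1],
    [0,0,-22,0,0,0,-1],
    [0,0,-12,0,0,0,-1],
    [0,0,-6,0,0,0,-1],
    [0,0,0,0,0,0,-1],
    [0,0,0,0,0,0,-1]
  ],
  "grip_force": 20
}}

```text
clock: 3.7
eef_pos: [0.6355, -0.2251, 0.0081]
ee_rot: [0.209, 3.133, -0.001]
contact_force: [0.1, -0.1, -0.3]
opening: 0.0854
finger_force: 0.0
```

Run:
```python
from h import *
print(ctrl.state()["eef_pos"],ctrl.state()["contact_force"])
b=cam("side")["frame"][175:275,270:380]
cv2.imwrite("pics/near2.png",cv2.resize(b,(600,545),interpolation=cv2.INTER_CUBIC))
```

```text
[ 0.63549687 -0.22513161  0.00806135] [ 0.14585355 -0.14829221 -0.34532602]
```

View pics/near2.png

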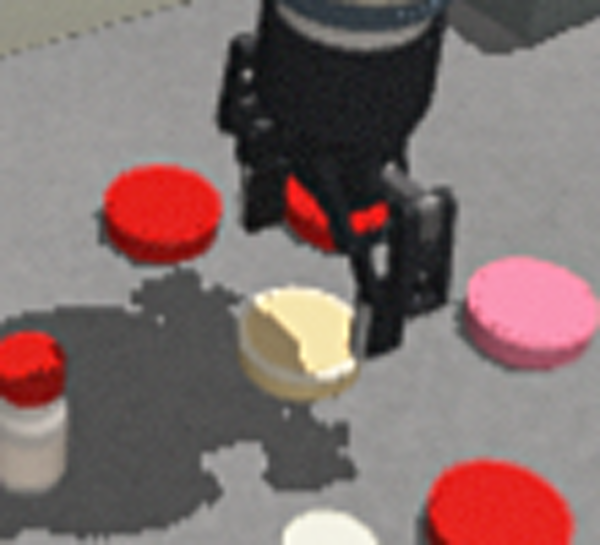

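The dish top is at (303,330), but the finger tips at (385,345) and (262,225) look farther off than expected. I'll check by projection.

Run:
```python
from h import *
s=np.load("side0.npy",allow_pickle=True).item()
c=np.array([.6355,-.2251,.021]);y=np.array([.132,.991,0]);x=np.array([.991,-.132,0])
P=[c,c+.043*y,c-.043*y,c-.043*y+.011*x,c-.043*y-.011*x,[.635,-.224,.016]]
print((proj(s,P)-[270,175])*[600/110,5.45])
W=cloud(cam("side"))
# depth of finger pixels near both tips
for (a,b) in((385,335),(262,215),(300,325)):
    print(W[int(175+b/5.45),int(270+a/5.4545)])
```

```text
[[301.2494955  319.36101012]
 [252.29613687 261.89784868]
 [353.78503208 381.0043261 ]
 [374.33435914 373.50806996]
 [333.08593911 388.55945257]
 [297.80095186 325.94033687]]
[ 0.62478459 -0.28304328  0.06783154]
[ 0.64206796 -0.18400499  0.05376701]
[ 0.63762698 -0.22245339  0.01617394]
```

Run:
```python
from h import *
c=cam("side");W=cloud(c);g=c["frame"].max(2)
m=np.zeros(g.shape,bool);m[200:245,308:356]=1
y=np.array([.132,.991,0]);x=np.array([.991,-.132,0]);T=np.array([.6355,-.2251,0])
for lo,hi in((308,325),(330,356)):
    mm=m.copy();mm[:,:lo]=0;mm[:,hi:]=0
    q=W[mm&(g<70)];q=q[np.isfinite(q).all(1)&(q[:,2]>.012)];q=q[np.argsort(q[:,2])][:120]
    print(len(q));
    for r in q[::10]: print(np.round([(r-T)@y*1e3,(r-T)@x*1e3,r[2]*1e3],1))
```

```text
120
[40.6 -4.8 46.4]
[39.5  9.  52.4]
[41.   3.4 56.8]
[40.7 -9.2 61.8]
[40.6 -6.9 67.9]
[ 40.3 -10.6  72.9]
[40.   6.6 76.8]
[41.3  1.  81.3]
[39.9 -3.1 83.8]
[42.3  6.7 88.3]
[ 43.3 -11.1  97.2]
[  7.5  -9.4 111.3]
120
[-57.6  -0.3  55.5]
[-50.6  -4.7  61. ]
[-58.7   0.1  66.4]
[-59.2  -3.8  71.8]
[-58.2  -6.9  78.8]
[-54.  -11.2  89.8]
[-58.6 -12.3  94.3]
[-72.2   2.3  97.2]
[-71.2 -10.8  98.5]
[-39.8 -11.2  99.8]
[-63.3   5.3 100.8]
[-63.9 -11.6 101.8]
```

The fingers are centred about the dish. I'll lower by 6 mm and close.

{"api": "move_arm", "payload": {
  "targets": [
    [0,1,-6,0,0,0,-1],
    [0,0,0,0,0,0,-0.3],
    [0,0,0,0,0,0,0],
    [0,0,0,0,0,0,0.3],
    [0,0,0,0,0,0,1],
    [0,0,0,0,0,0,1],
    [0,0,0,0,0,0,1],
    [0,0,0,0,0,0,1]
  ],
  "grip_force": 20
}}

```text
clock: 4.65
eef_pos: [0.6348, -0.224, 0.0006]
ee_rot: [0.209, 3.135, -0.0]
contact_force: [0.5, 0.0, -0.8]
opening: 0.0003
finger_force: 0.0
```

Run:
```python
from h import *
s=ctrl.state();print(s["eef_pos"],s["contact_force"],s["opening"],s["finger_force"])
b=cam("side")["frame"][200:260,295:361]
cv2.imwrite("pics/near3.png",cv2.resize(b,(600,545),interpolation=cv2.INTER_CUBIC))
```

```text
[ 6.34797076e-01 -2.23979635e-01  6.20839468e-04] [ 0.46382197  0.01000865 -0.7644496 ] 0.0002820826236758936 0.0
```

View pics/near3.png

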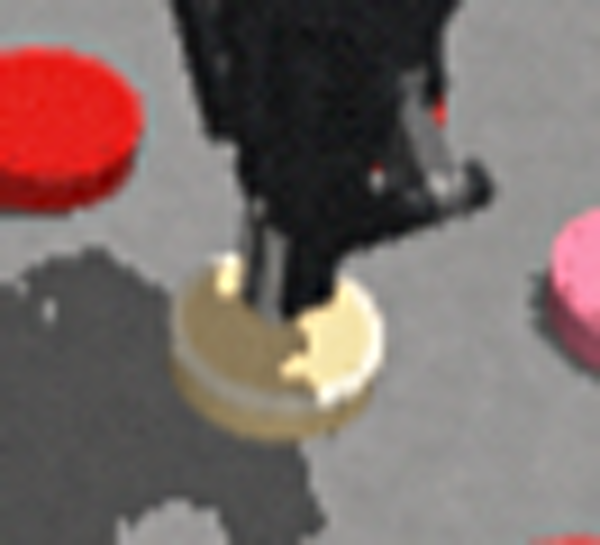

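The image and opening 0.0 show that the fingers shut above the dish: the tips are at about (300,310), over the lid. The reported TCP height is therefore off. I'll back up and measure the true tip height.

{"api": "move_arm", "payload": {
  "targets": [
    [0,0,20,0,0,0,1],
    [0,0,20,0,0,0,1],
    [0,0,0,0,0,0,1]
  ]
}}

```text
clock: 5.0
eef_pos: [0.6367, -0.2247, 0.0446]
ee_rot: [0.209, 3.129, -0.003]
contact_force: [-0.3, -0.4, 0.8]
opening: 0.0001
finger_force: 0.0
```

Run:
```python
from h import *
st=ctrl.state();T=st["eef_pos"];print(T,st["contact_force"])
c=cam("side");W=cloud(c);f=c["frame"]
y=np.array([.132,.991,0]);x=np.array([.991,-.132,0])
D=W-T; ok=np.isfinite(W).all(2)&(abs(D@x)<.02)&(abs(D@y)<.03)&(W[...,2]>.022)
q=np.argwhere(ok);w=W[ok];o=np.argsort(w[:,2])[:60]
for i in o[::5]: print(q[i],np.round([(w[i]-T)@y*1e3,(w[i]-T)@x*1e3,w[i,2]*1e3],1),f[q[i][0],q[i][1]])
print("proj TCP",proj(c,[T]))
m=(f.min(2)>120);m[:220]=0;m[250:]=0;m[:,:310]=0;m[:,340:]=0
hsv=cv2.cvtColor(f,cv2.COLOR_BGR2HSV);ok=cv2.inRange(hsv,(15,40,60),(40,200,255))>0
ok[:220]=0;ok[255:]=0;ok[:,:305]=0;ok[:,345:]=0
ww=W[ok];ww=ww[(ww[:,2]>.013)&(ww[:,2]<.022)];print("dish top",len(ww),ww.mean(0),ww.min(0),ww.max(0))
b=f[190:260,290:367];cv2.imwrite("pics/near4.png",cv2.resize(b,(600,545),interpolation=cv2.INTER_CUBIC))
```

```text
[ 0.63670344 -0.22474837  0.04457319] [-0.29594481 -0.41121825  0.84221397]
[222 328] [-8.  -3.7 68.8] [120 122 124]
[221 326] [ -7.9 -10.1  74.6] [94 99 98]
[220 333] [-13.8   5.8  76.6] [25 24 50]
[220 332] [-14.6   2.1  78.7] [39 38 35]
[219 326] [ -7.5 -10.6  81.1] [92 97 97]
[219 327] [-9.  -8.8 81.6] [112 116 118]
[219 331] [-14.2  -1.   82.9] [27 28 26]
[218 328] [-9.6 -6.7 84.5] [60 60 58]
[219 330] [-16.2  -5.7  86.5] [31 28 26]
[215 325] [ -0.8 -10.   88.3] [46 45 41]
[217 327] [ -9.5 -10.   89. ] [113 115 117]
[214 325] [ 0.4 -9.4 90.4] [45 46 45]
proj TCP [[326.45981385 226.64670283]]
dish top 260 [ 0.63321264 -0.22611092  0.01623318] [ 0.60644923 -0.25560754  0.01301384] [ 0.66076916 -0.19859887  0.01922805]
```

View pics/near4.png

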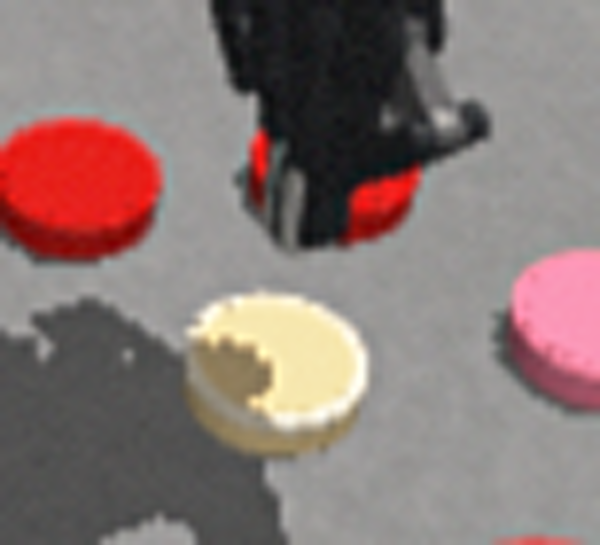

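Run:
```python
from h import *
st=ctrl.state();T=st["eef_pos"];print(T)
c=np.load("side0.npy",allow_pickle=True).item()
for dz in(0,.01,.015,.02,.025,.03): print(dz,(proj(c,[T+[0,0,dz]])-[290,190])*[600/77,545/70])
```

```text
[ 0.63593247 -0.22443175  0.04252541]
0 [[280.95097294 290.22790311]]
0.01 [[284.16387852 267.69696421]]
0.015 [[285.78784247 256.31640832]]
0.02 [[287.42365845 244.85802335]]
0.025 [[289.0714625  233.32096503]]
0.03 [[290.73139284 221.70437626]]
```

Comparing the image with the projection, the true tip stands about 17–20 mm above the reported TCP. I'll open, go to a reported z of about -0.014, and close only to about 57 mm as a check.

{"api": "move_arm", "payload": {
  "targets": [
    [-1,0,0,0,0,0,-1],
    [0,0,0,0,0,0,-1],
    [0,0,0,0,0,0,-1],
    [0,0,0,0,0,0,-1],
    [0,0,0,0,0,0,-1],
    [0,0,-20,0,0,0,-1],
    [0,0,-18,0,0,0,-1],
    [0,0,0,0,0,0,-1]
  ],
  "grip_force": 20
}}

```text
clock: 5.85
eef_pos: [0.6318, -0.2232, -0.0011]
ee_rot: [-0.209, -3.129, -0.003]
contact_force: [-0.7, -0.2, -0.7]
opening: 0.0857
finger_force: 0.0
```

{"api": "move_arm", "payload": {
  "targets": [
    [0,0,-8,0,0,0,-1],
    [0,0,-5,0,0,0,-1],
    [0,0,-4,0,0,0,-1],
    [0,0,0,0,0,0,-1]
  ]
}}

```text
clock: 6.25
eef_pos: [0.6336, -0.2239, -0.0147]
ee_rot: [-0.209, -3.134, -0.0]
contact_force: [-0.5, 0.4, -0.7]
opening: 0.0853
finger_force: 0.0
```

{"api": "move_arm", "payload": {
  "targets": [
    [0,0,0,0,0,0,-0.6],
    [0,0,0,0,0,0,-0.5],
    [0,0,0,0,0,0,-0.35],
    [0,0,0,0,0,0,-0.35],
    [0,0,0,0,0,0,-0.35]
  ]
}}

```text
clock: 6.75
eef_pos: [0.6345, -0.2239, -0.0133]
ee_rot: [0.209, 3.133, -0.0]
contact_force: [0.5, 1.6, 5.4]
opening: 0.0577
finger_force: 2.7
```

Upward 5.4 N at 57.7 mm suggests the tips touch the lid's rim. I'll open, go 6 mm lower and retry.

{"api": "move_arm", "payload": {
  "targets": [
    [0,0,0,0,0,0,-0.9],
    [0,0,0,0,0,0,-0.9],
    [0,0,-3,0,0,0,-0.9],
    [0,0,-3,0,0,0,-0.9],
    [0,0,0,0,0,0,-0.9]
  ]
}}

```text
clock: 7.25
eef_pos: [0.6331, -0.2238, -0.0218]
ee_rot: [-0.209, -3.133, -0.001]
contact_force: [0.7, 1.0, 0.5]
opening: 0.0812
finger_force: 0.0
```

{"api": "move_arm", "payload": {
  "targets": [
    [0,0,0,0,0,0,-0.6],
    [0,0,0,0,0,0,-0.5],
    [0,0,0,0,0,0,-0.35],
    [0,0,0,0,0,0,-0.35],
    [0,0,0,0,0,0,-0.35]
  ]
}}

```text
clock: 7.75
eef_pos: [0.634, -0.2241, -0.02]
ee_rot: [0.209, 3.134, -0.0]
contact_force: [0.2, -0.8, 2.3]
opening: 0.0584
finger_force: 21.9
```

Run:
```python
from h import *
s=ctrl.state();print(s["eef_pos"],s["contact_force"],s["opening"],s["finger_force"])
b=cam("side")["frame"][200:260,295:361]
cv2.imwrite("pics/near5.png",cv2.resize(b,(600,545),interpolation=cv2.INTER_CUBIC))
```

```text
[ 0.63404466 -0.22406698 -0.01998984] [ 0.19036303 -0.79438817  2.31030652] 0.05844298128757063 21.851342618465424
```

A firm grip: 58.4 mm and 22 N. I'll lift and look.

{"api": "move_arm", "payload": {
  "targets": [
    [0,0,5,0,0,0,0],
    [0,0,15,0,0,0,0],
    [0,0,25,0,0,0,0],
    [0,0,25,0,0,0,0],
    [0,0,0,0,0,0,0]
  ],
  "grip_force": 30
}}

```text
clock: 8.3
eef_pos: [0.6363, -0.225, 0.056]
ee_rot: [0.209, 3.126, -0.004]
contact_force: [0.2, 0.6, -0.0]
opening: 0.0584
finger_force: 32.3
```

Run:
```python
from h import *
s=ctrl.state();print(s["eef_pos"],s["contact_force"],s["opening"],s["finger_force"])
c=cam("side");b=c["frame"][180:260,285:373]
T=s["eef_pos"];np.save("grip.npy",c,allow_pickle=True)
for dz in(.02,.03): print((proj(c,[T+[0,0,dz]])-[285,180])*[600/88,545/80])
cv2.imwrite("pics/near6.png",cv2.resize(b,(600,545),interpolation=cv2.INTER_CUBIC))
```

```text
[ 0.6363238  -0.22501364  0.05603629] [ 0.23039799  0.63566566 -0.04529641] 0.05838081604883729 32.28628098964691
[[291.41541941 255.46201762]]
[[294.38209313 234.81866589]]
```

View pics/near6.png

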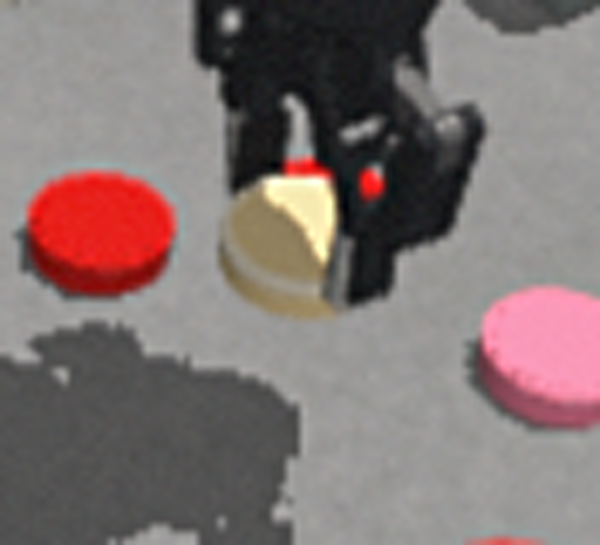

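The dish is held level at (285,240) between the pads, with the pad tips a few mm above its bottom edge. The grasp was at reported z -0.020, so in the recess it should be +0.002. I'll carry it above the tray.

{"api": "move_arm", "payload": {
  "targets": [
    [0,0,15,0,0,0,0],
    [-5,20,15,0,0,0,0],
    [-8,34,0,0,0,0,0],
    [-9,38,0,0,0,0,0],
    [-9,38,0,0,0,0,0],
    [-9,38,0,0,0,0,0],
    [-9,38,0,0,0,0,0],
    [-9,38,0,0,0,0,0]
  ]
}}

```text
clock: 9.15
eef_pos: [0.5746, 0.0215, 0.0791]
ee_rot: [-0.209, -3.133, 0.0]
contact_force: [0.2, 0.1, -0.4]
opening: 0.0583
finger_force: 32.4
```

{"api": "move_arm", "payload": {
  "targets": [
    [-9,38,0,0,0,0,0],
    [-9,38,0,0,0,0,0],
    [-8,34,0,0,0,0,0],
    [-5,20,0,0,0,0,0],
    [0,0,-15,0,0,0,0],
    [0,0,-10,0,0,0,0],
    [0,0,0,0,0,0,0],
    [0,0,0,0,0,0,0]
  ]
}}

```text
clock: 9.95
eef_pos: [0.5444, 0.1488, 0.0536]
ee_rot: [-0.212, -3.132, 0.001]
contact_force: [0.3, 0.3, -0.3]
opening: 0.0582
finger_force: 32.4
```

```bash
cat > chk.py <<'E'
from h import *
s=ctrl.state();T=s["eef_pos"];print("eef",T,s["ee_rot"],s["contact_force"],s["opening"])
zt=T[2]+.020+.016
print("exp lid z",zt)
for n in("side","top"):
    c=cam(n);W=cloud(c);f=c["frame"];hsv=cv2.cvtColor(f,cv2.COLOR_BGR2HSV)
    ok=(cv2.inRange(hsv,(15,35,50),(40,200,255))>0)&(np.hypot(W[...,0]-T[0],W[...,1]-T[1])<.045)&(abs(W[...,2]-zt)<.006)
    w=W[ok]
    if len(w)<5: print(n,"none");continue
    uv=np.argwhere(ok)[:,::-1].astype(float)
    r=ray(c,uv,zt)
    print(n,len(w),"mean",w.mean(0),"lo",r.min(0),"hi",r.max(0),"zmed",np.median(w[:,2]),"px",uv.min(0),uv.max(0))
    np.save("chk_"+n+".npy",c,allow_pickle=True)
c=np.load("side0.npy",allow_pickle=True).item();print("ring via side",ray(c,[[226.2,173.2]],.027))
E
python3 chk.py
```

```text
eef [0.5444458  0.14878818 0.05355562] [-2.11532118e-01 -3.13248314e+00  1.28429779e-03] [ 0.27856537  0.33866195 -0.25950322] 0.05822553649685447
exp lid z 0.08955562487971376
side 101 mean [0.53833023 0.14331439 0.08869301] lo [0.51520441 0.10098789 0.08955562] hi [0.57409937 0.17518737 0.08955562] zmed 0.08886571621661842 px [216. 151.] [234. 163.]
top 8 mean [0.5232531  0.13435086 0.09143621] lo [0.51714482 0.13019641 0.08955562] hi [0.5289909  0.14570744 0.08955562] zmed 0.09135155213684024 px [210. 201.] [215. 205.]
ring via side [[0.54421942 0.14147591 0.027     ]]
```

```bash
cat > fit.py <<'E'
from h import *
from scipy.optimize import least_squares
def circfit(c,p,z,R):
    w=ray(c,p,z)[:,:2]
    r=least_squares(lambda s:np.hypot(*(w-s[:2]).T)-R,w.mean(0),loss="soft_l1",f_scale=.002)
    return r.x,np.std(r.fun)
if __name__=="__main__":
    c=np.load("side0.npy",allow_pickle=True).item();g=cv2.cvtColor(c["frame"],cv2.COLOR_BGR2GRAY)
    blk=cv2.morphologyEx(g,cv2.MORPH_BLACKHAT,np.ones((5,5)))
    v,u=np.nonzero(blk>10);e=np.hypot((u-226.2)/12,(v-173.2)/7.2);k=abs(e-1)<.3
    print("side ring",k.sum(),circfit(c,np.c_[u,v][k].astype(float),.0265,.0335))
    print(np.c_[u,v][k].min(0),np.c_[u,v][k].max(0))
    a=np.linspace(0,6.28,60)
    for z in(.022,.027):
        P=proj(c,np.c_[.547+.0335*np.cos(a),.1503+.0335*np.sin(a),a*0+z]);print("exp",P.min(0),P.max(0))
    # dish initially: side bright lid
    f=c["frame"]; hsv=cv2.cvtColor(f,cv2.COLOR_BGR2HSV)
    m=(g>110).astype(np.uint8)
    m2=np.zeros_like(m);m2[222:254,308:345]=m[222:254,308:345]
    w=cloud(c);m2&=(w[...,2]>.0125).astype(np.uint8)
    v,u=np.nonzero(m2);print("dish px",u.min(),u.max(),v.min(),v.max())
    P=proj(c,np.c_[.6348+.03*np.cos(a),-.224+.03*np.sin(a),a*0+.016]);print("exp",P.min(0),P.max(0))
    # held lid
    c=np.load("chk_side.npy",allow_pickle=True).item()
    P=proj(c,np.c_[.5452+.03*np.cos(a),.149+.03*np.sin(a),a*0+.0895]);print("held exp",P.min(0),P.max(0))
    f=c["frame"];W=cloud(c);hsv=cv2.cvtColor(f,cv2.COLOR_BGR2HSV)
    for r in range(146,172):
        print(r,"".join("o" if (15<=hsv[r,x,0]<=40 and hsv[r,x,1]>35) else ("#" if hsv[r,x,2]<60 else ".") for x in range(205,245)))
E
python3 fit.py
```

```text
side ring 108 (array([0.54384528, 0.14164853]), np.float64(0.005604847263400836))
[212 164] [237 182]
exp [215.17830396 166.880517  ] [236.34587969 179.12143342]
exp [215.04087135 165.60201292] [236.26649125 177.81616464]
dish px 314 336 228 244
exp [312.68618336 226.66574664] [336.50721132 243.45417776]
held exp [214.06521259 149.96296728] [233.77774338 160.59605275]
146 .............################...........
147 .............#################..........
148 .............#################..........
149 .............#################..........
150 .............#################..........
151 .............##oooo###########..........
152 ..............oooooo##########..........
153 .............ooooooo######ooo...........
154 ............oooooooo.####ooooo..........
155 ...........oooooooo..#####oooo..........
156 ...........ooooooooo..####oooo..........
157 ...........ooooooooo..####oooo..........
158 ...........ooooooooo..####.oo...........
159 ...........ooooooooo..####..oo..........
160 ...........ooooooooo..####oooo..........
161 ...........ooo..oooo..####oooo..........
162 ...........ooooooooo..####oooo..........
163 ............ooooooooo....oooo...........
164 .............oooooooooooooo.............
165 #..............oooooooooo...............
166 #.......................................
167 ##......................................
168 ##......................................
169 ##.........#............................
170 ####....................................
171 ####...#....#...........................
```

The side-view offsets for the dish and the ring agree within a pixel. I'll shift by +1.6 and +1.2 mm and lower to just above the ring.

{"api": "move_arm", "payload": {
  "targets": [
    [1.6,1.2,-10,0,0,0,0],
    [0,0,-15,0,0,0,0],
    [0,0,-12,0,0,0,0],
    [0,0,-5,0,0,0,0],
    [0,0,0,0,0,0,0],
    [0,0,0,0,0,0,0],
    [0,0,0,0,0,0,0]
  ]
}}

```text
clock: 10.75
eef_pos: [0.5468, 0.1513, 0.0133]
ee_rot: [0.209, 3.133, 0.0]
contact_force: [0.3, -0.4, 0.1]
opening: 0.0582
finger_force: 32.4
```

```bash
python3 chk.py
```

```text
eef [0.54684546 0.15134786 0.013297  ] [2.09038974e-01 3.13344503e+00 4.58267858e-04] [ 0.28554002 -0.42965779  0.05686872] 0.058217509351239156
exp lid z 0.04929699891578411
side 96 mean [0.53961338 0.1466655  0.04831357] lo [0.51737498 0.10613491 0.049297  ] hi [0.5746922  0.17775865 0.049297  ] zmed 0.04851920601555067 px [217. 161.] [235. 174.]
top 5 mean [0.52523067 0.13595856 0.050678  ] lo [0.51927934 0.13036732 0.049297  ] hi [0.52838424 0.14623828 0.049297  ] zmed 0.05161174764180605 px [211. 202.] [216. 205.]
ring via side [[0.54421942 0.14147591 0.027     ]]
```

{"api": "move_arm", "payload": {
  "targets": [
    [-0.7,-1,-3,0,0,0,0],
    [0,0,-2,0,0,0,0],
    [0,0,0,0,0,0,0],
    [0,0,-1,0,0,0,0],
    [0,0,0,0,0,0,0],
    [0,0,-1,0,0,0,0],
    [0,0,0,0,0,0,0],
    [0,0,0,0,0,0,0]
  ]
}}

```text
clock: 11.65
eef_pos: [0.5457, 0.1502, 0.0056]
ee_rot: [0.209, 3.135, -0.0]
contact_force: [-0.7, 0.2, -0.7]
opening: 0.0582
finger_force: 32.4
```

{"api": "move_arm", "payload": {
  "targets": [
    [0,0,-1,0,0,0,0],
    [0,0,0,0,0,0,0],
    [0,0,0,0,0,0,0]
  ]
}}

```text
clock: 11.95
eef_pos: [0.5456, 0.1502, 0.0045]
ee_rot: [-0.209, -3.134, 0.0]
contact_force: [-0.4, -0.0, -0.3]
opening: 0.0577
finger_force: 32.4
```

{"api": "move_arm", "payload": {
  "targets": [
    [0,0,-1,0,0,0,0],
    [0,0,0,0,0,0,0],
    [0,0,0,0,0,0,0]
  ]
}}

```text
clock: 12.25
eef_pos: [0.5456, 0.1502, 0.0035]
ee_rot: [-0.209, -3.135, 0.0]
contact_force: [0.5, 0.1, -0.2]
opening: 0.0581
finger_force: 32.4
```

{"api": "move_arm", "payload": {
  "targets": [
    [0,0,-1,0,0,0,0],
    [0,0,0,0,0,0,0],
    [0,0,0,0,0,0,0]
  ]
}}

```text
clock: 12.55
eef_pos: [0.5456, 0.1502, 0.0025]
ee_rot: [-0.209, -3.135, 0.0]
contact_force: [0.3, -0.0, 0.6]
opening: 0.0582
finger_force: 32.4
```

{"api": "move_arm", "payload": {
  "targets": [
    [0,0,-0.6,0,0,0,0],
    [0,0,0,0,0,0,0],
    [0,0,0,0,0,0,0]
  ]
}}

```text
clock: 12.85
eef_pos: [0.5458, 0.1503, 0.0021]
ee_rot: [0.209, 3.134, 0.0]
contact_force: [0.0, 0.0, 0.9]
opening: 0.0582
finger_force: 32.5
```

{"api": "move_arm", "payload": {
  "targets": [
    [0,0,-0.6,0,0,0,0],
    [0,0,0,0,0,0,0],
    [0,0,0,0,0,0,0]
  ]
}}

```text
clock: 13.15
eef_pos: [0.5458, 0.1503, 0.002]
ee_rot: [0.209, 3.134, 0.0]
contact_force: [-3.1, -1.5, 5.6]
opening: 0.0582
finger_force: 32.8
```

The floor is reached at the expected height with 5.6 N. I'll release.

{"api": "move_arm", "payload": {
  "targets": [
    [0,0,0.5,0,0,0,-0.3],
    [0,0,0,0,0,0,-0.42],
    [0,0,0,0,0,0,-0.5],
    [0,0,0,0,0,0,-0.6],
    [0,0,0,0,0,0,-0.7],
    [0,0,0,0,0,0,-0.8],
    [0,0,0,0,0,0,-0.8],
    [0,0,0,0,0,0,-0.8]
  ]
}}

```text
clock: 13.95
eef_pos: [0.5457, 0.1503, 0.0019]
ee_rot: [0.209, 3.135, 0.0]
contact_force: [1.0, -0.1, -0.0]
opening: 0.077
finger_force: 0.0
```

{"api": "move_arm", "payload": {
  "targets": [
    [0,0,10,0,0,0,-0.8],
    [0,0,20,0,0,0,-0.8],
    [0,0,25,0,0,0,-0.8],
    [0,0,35,0,0,0,-0.8],
    [-25,3,25,0,0,0,-0.4],
    [-35,4,0,0,0,0,0.4],
    [-40,5,0,0,0,0,1],
    [-40,5,0,0,0,0,1]
  ]
}}

```text
clock: 14.75
eef_pos: [0.4046, 0.1673, 0.118]
ee_rot: [0.21, 3.133, 0.001]
contact_force: [-1.1, -0.1, 0.1]
opening: 0.0188
finger_force: 0.0
```

{"api": "move_arm", "payload": {
  "targets": [
    [-18,3,0,0,0,0,1],
    [0,0,0,0,0,0,1],
    [0,0,0,0,0,0,1]
  ]
}}

```text
clock: 15.05
eef_pos: [0.3883, 0.1703, 0.1178]
ee_rot: [0.208, 3.132, 0.001]
contact_force: [0.0, 0.1, -0.0]
opening: 0.0003
finger_force: 0.0
```

```bash
cat > look.py <<'E'
from fit import *
s=ctrl.state();print("eef",s["eef_pos"],s["contact_force"],s["opening"],s["clock"])
c=cam("top");W=cloud(c);f=c["frame"];g=cv2.cvtColor(f,cv2.COLOR_BGR2GRAY)
hsv=cv2.cvtColor(f,cv2.COLOR_BGR2HSV)
m=((g>140)&(abs(W[...,2]-.038)<.012)).astype(np.uint8);m[:, :185]=0;m[:,240:]=0;m[:165]=0;m[222:]=0
v,u=np.nonzero(m);
if len(u)>20:
    w=ray(c,np.c_[u,v].astype(float),.038);print("dish",len(u),w.mean(0),cv2.minEnclosingCircle(w[:,:2].astype(np.float32)))
    A=np.c_[W[v,u,:2],np.ones(len(u))];s=np.linalg.lstsq(A,W[v,u,2],rcond=None)[0];print("plane tilt",s[:2],"z",np.median(W[v,u,2]))
reg=np.zeros(g.shape,bool);reg[195:225,185:235]=1
mm=reg&(W[...,2]>.047)&(W[...,2]<.064);q=W[mm][:,:2].astype(np.float32)
if len(q)>20:
    r=cv2.minAreaRect(q);print("panel",len(q),r,"pocket from panel",np.array(r[0])+.054*np.array([.9915,-.13]))
cv2.imwrite("pics/p%d.png"%(ctrl.state()["clock"]*100),np.vstack([cv2.resize(f[160:225,180:240],(480,520),interpolation=cv2.INTER_CUBIC)]))
E
python3 look.py
```

```text
eef [0.38829224 0.17032726 0.11782744] [ 0.00539394  0.14084824 -0.03138925] 0.00033700256396315475 15.05
dish 277 [0.54733583 0.1498163  0.038     ] ((0.5477315187454224, 0.15004543960094452), 0.029782623052597046)
plane tilt [-0.02354491  0.00508513] z 0.039145555570376106
panel 91 ((0.494625985622406, 0.15733236074447632), (0.11097387969493866, 0.008129079826176167), 82.78916931152344) pocket from panel [0.54816699 0.15031236]
```

The dish is at (0.5475,0.150) against the pocket at (0.548,0.150), flat and let go. Next I'll lower the closed fingers in front of the panel and approach.

{"api": "move_arm", "payload": {
  "targets": [
    [0,1,-30,0,0,0,1],
    [0,0,-35,0,0,0,1],
    [0,0,-32,0,0,0,1],
    [20,-2.6,0,0,0,0,1],
    [25,-3.3,0,0,0,0,1],
    [20,-2.6,0,0,0,0,1],
    [10,-1.3,0,0,0,0,1],
    [0,0,0,0,0,0,1]
  ]
}}

```text
clock: 15.9
eef_pos: [0.4638, 0.1609, 0.0194]
ee_rot: [-0.212, -3.133, 0.001]
contact_force: [-0.4, 0.4, -0.7]
opening: 0.0002
finger_force: 0.0
```

{"api": "move_arm", "payload": {
  "targets": [
    [3,-0.4,0,0,0,0,1],
    [3,-0.4,0,0,0,0,1],
    [3,-0.4,0,0,0,0,1],
    [3,-0.4,0,0,0,0,1],
    [3,-0.4,0,0,0,0,1],
    [3,-0.4,0,0,0,0,1],
    [0,0,0,0,0,0,1],
    [0,0,0,0,0,0,1]
  ]
}}

```text
clock: 16.7
eef_pos: [0.4805, 0.1591, 0.02]
ee_rot: [-0.209, -3.134, -0.0]
contact_force: [-2.8, 1.4, 2.0]
opening: 0.0
finger_force: 1.3
```

```bash
python3 look.py; python3 -c "
from h import *
c=cam('side');b=c['frame'][130:210,170:290];cv2.imwrite('pics/push.png',cv2.resize(b,(780,520),interpolation=cv2.INTER_CUBIC))"
```

```text
eef [0.48049739 0.15913582 0.01995636] [-2.79717855  1.3602304   1.967195  ] 4.824054547080991e-05 16.7
dish 68 [0.56568303 0.14373774 0.038     ] ((0.5531570315361023, 0.14827050268650055), 0.028241824358701706)
plane tilt [ 0.01068606 -0.03196111] z 0.0384111998728404
```

View pics/push.png

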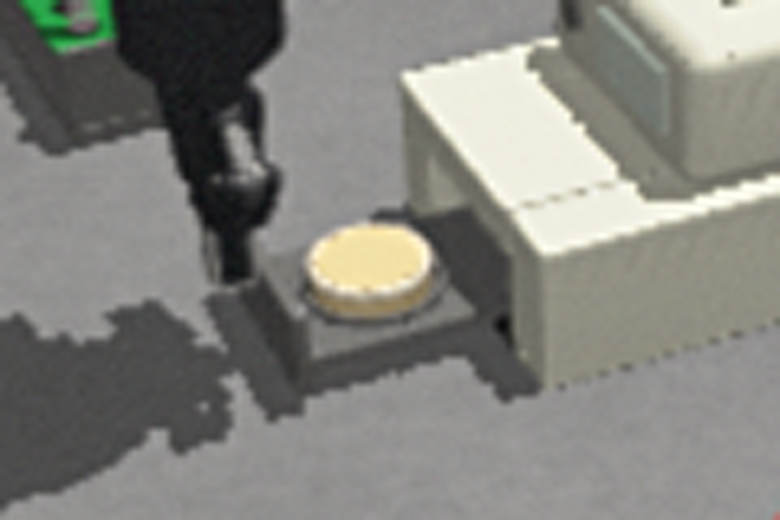

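The picture shows the fingers touching the panel's face at (235,265), and the dish flat in its ring at (370,260). I'll push 72 mm at a steady pace.

{"api": "move_arm", "payload": {
  "targets": [
    [3,-0.4,0,0,0,0,1],
    [5,-0.65,0,0,0,0,1],
    [5,-0.65,0,0,0,0,1],
    [5,-0.65,0,0,0,0,1],
    [5,-0.65,0,0,0,0,1],
    [5,-0.65,0,0,0,0,1],
    [5,-0.65,0,0,0,0,1],
    [5,-0.65,0,0,0,0,1]
  ]
}}

```text
clock: 17.6
eef_pos: [0.5191, 0.1543, 0.0199]
ee_rot: [-0.209, -3.135, -0.001]
contact_force: [-4.7, 2.3, 4.3]
opening: 0.0
finger_force: 2.5
```

{"api": "move_arm", "payload": {
  "targets": [
    [5,-0.65,0,0,0,0,1],
    [5,-0.65,0,0,0,0,1],
    [5,-0.65,0,0,0,0,1],
    [5,-0.65,0,0,0,0,1],
    [5,-0.65,0,0,0,0,1],
    [5,-0.65,0,0,0,0,1],
    [3,-0.4,0,0,0,0,1],
    [0,0,0,0,0,0,1]
  ]
}}

```text
clock: 18.4
eef_pos: [0.5522, 0.1499, 0.0198]
ee_rot: [0.209, 3.135, 0.001]
contact_force: [-3.7, 3.6, 2.5]
opening: -0.0003
finger_force: 2.0
```

{"api": "move_arm", "payload": {
  "targets": [
    [2,-0.25,0,0,0,0,1],
    [2,-0.25,0,0,0,0,1],
    [1,-0.15,0,0,0,0,1],
    [0,0,0,0,0,0,1],
    [0,0,0,0,0,0,1]
  ]
}}

```text
clock: 18.9
eef_pos: [0.5567, 0.1493, 0.0198]
ee_rot: [-0.209, -3.135, -0.001]
contact_force: [-3.2, 3.0, 3.2]
opening: 0.0001
finger_force: 2.1
```

{"api": "move_arm", "payload": {
  "targets": [
    [1,-0.13,0,0,0,0,1],
    [0.8,-0.1,0,0,0,0,1],
    [0,0,0,0,0,0,1],
    [0,0,0,0,0,0,1]
  ]
}}

```text
clock: 19.3
eef_pos: [0.5584, 0.1491, 0.0198]
ee_rot: [-0.209, -3.134, -0.0]
contact_force: [-3.5, 2.9, 1.9]
opening: 0.0001
finger_force: 2.2
```

{"api": "move_arm", "payload": {
  "targets": [
    [0.8,-0.1,0,0,0,0,1],
    [0.7,-0.1,0,0,0,0,1],
    [0,0,0,0,0,0,1],
    [0,0,0,0,0,0,1]
  ]
}}

```text
clock: 19.7
eef_pos: [0.5598, 0.1489, 0.0198]
ee_rot: [-0.209, -3.134, -0.0]
contact_force: [-4.6, 3.5, 2.4]
opening: 0.0003
finger_force: 2.3
```

{"api": "move_arm", "payload": {
  "targets": [
    [0.8,-0.1,0,0,0,0,1],
    [0.7,-0.1,0,0,0,0,1],
    [0,0,0,0,0,0,1],
    [0,0,0,0,0,0,1]
  ]
}}

```text
clock: 20.1
eef_pos: [0.5613, 0.1487, 0.0198]
ee_rot: [-0.209, -3.134, -0.001]
contact_force: [-3.9, 3.5, 2.4]
opening: 0.0002
finger_force: 2.3
```

{"api": "move_arm", "payload": {
  "targets": [
    [0.8,-0.1,0,0,0,0,1],
    [0.7,-0.1,0,0,0,0,1],
    [0,0,0,0,0,0,1],
    [0,0,0,0,0,0,1]
  ]
}}

```text
clock: 20.5
eef_pos: [0.5629, 0.1486, 0.0198]
ee_rot: [-0.209, -3.134, -0.001]
contact_force: [-3.5, 2.6, 1.9]
opening: -0.0001
finger_force: 2.3
```

{"api": "move_arm", "payload": {
  "targets": [
    [0.8,-0.1,0,0,0,0,1],
    [0.7,-0.1,0,0,0,0,1],
    [0,0,0,0,0,0,1],
    [0,0,0,0,0,0,1]
  ]
}}

```text
clock: 20.9
eef_pos: [0.5643, 0.1484, 0.0198]
ee_rot: [-0.209, -3.134, -0.001]
contact_force: [-4.5, 2.2, 2.0]
opening: -0.0001
finger_force: 2.4
```

{"api": "move_arm", "payload": {
  "targets": [
    [0.8,-0.1,0,0,0,0,1],
    [0.7,-0.1,0,0,0,0,1],
    [0,0,0,0,0,0,1],
    [0,0,0,0,0,0,1]
  ]
}}

```text
clock: 21.3
eef_pos: [0.5658, 0.1482, 0.0198]
ee_rot: [-0.209, -3.134, -0.001]
contact_force: [-4.4, 3.6, 2.8]
opening: -0.0003
finger_force: 2.4
```

{"api": "move_arm", "payload": {
  "targets": [
    [0.8,-0.1,0,0,0,0,1],
    [0.7,-0.1,0,0,0,0,1],
    [0,0,0,0,0,0,1],
    [0,0,0,0,0,0,1]
  ]
}}

```text
clock: 21.7
eef_pos: [0.5673, 0.148, 0.0198]
ee_rot: [-0.209, -3.134, -0.001]
contact_force: [-3.7, 3.3, 1.7]
opening: -0.0001
finger_force: 2.5
```

{"api": "move_arm", "payload": {
  "targets": [
    [0.8,-0.1,0,0,0,0,1],
    [0.7,-0.1,0,0,0,0,1],
    [0,0,0,0,0,0,1],
    [0,0,0,0,0,0,1]
  ]
}}

```text
clock: 22.1
eef_pos: [0.5687, 0.1478, 0.0198]
ee_rot: [-0.209, -3.134, -0.001]
contact_force: [-4.7, 3.1, 2.5]
opening: -0.0
finger_force: 2.5
```

{"api": "move_arm", "payload": {
  "targets": [
    [0.8,-0.1,0,0,0,0,1],
    [0.7,-0.1,0,0,0,0,1],
    [0,0,0,0,0,0,1],
    [0,0,0,0,0,0,1]
  ]
}}

```text
clock: 22.5
eef_pos: [0.5702, 0.1476, 0.0198]
ee_rot: [-0.209, -3.134, -0.001]
contact_force: [-4.8, 3.5, 3.1]
opening: -0.0002
finger_force: 2.6
```

{"api": "move_arm", "payload": {
  "targets": [
    [0.8,-0.1,0,0,0,0,1],
    [0.7,-0.1,0,0,0,0,1],
    [0,0,0,0,0,0,1],
    [0,0,0,0,0,0,1]
  ]
}}

```text
clock: 22.9
eef_pos: [0.571, 0.1475, 0.0197]
ee_rot: [-0.208, -3.132, -0.0]
contact_force: [-7.6, 3.3, 5.5]
opening: 0.0
finger_force: 4.1
```

The force has jumped to about 8 N, so the tray is on the rubber stop and past the catch point. I'll withdraw smoothly and then look.

{"api": "move_arm", "payload": {
  "targets": [
    [-2,0.25,0,0,0,0,1],
    [-3,0.4,0,0,0,0,1],
    [-3,0.4,0,0,0,0,1],
    [-4,0.5,0,0,0,0,1],
    [-8,1,0,0,0,0,1],
    [-20,2.6,0,0,0,0,1],
    [-30,4,0,0,0,0,1],
    [-40,5,0,0,0,0,1]
  ]
}}

```text
clock: 23.7
eef_pos: [0.4617, 0.1606, 0.0197]
ee_rot: [0.211, 3.133, -0.001]
contact_force: [-0.5, -0.8, 0.2]
opening: -0.0004
finger_force: 0.0
```

{"api": "move_arm", "payload": {
  "targets": [
    [-40,5,0,0,0,0,1],
    [0,20,30,0,0,0,1],
    [0,30,40,0,0,0,1],
    [0,0,0,0,0,0,1],
    [0,0,0,0,0,0,1],
    [0,0,0,0,0,0,1],
    [0,0,0,0,0,0,1],
    [0,0,0,0,0,0,1]
  ]
}}

```text
clock: 24.5
eef_pos: [0.4217, 0.2154, 0.0887]
ee_rot: [-0.211, -3.133, 0.002]
contact_force: [0.4, -0.4, -0.3]
opening: -0.0002
finger_force: 0.0
```

Run:
```python
from h import *
s=ctrl.state();print(s["clock"],s["eef_pos"],s["contact_force"])
for n,(r0,r1,c0,c1) in {"top":(150,225,180,245),"side":(150,200,195,260)}.items():
    c=cam(n);W=cloud(c);S=W[r0:r1,c0:c1].reshape(-1,3)
    m=(S[:,2]>.047)&(S[:,2]<.062)&(S[:,0]<.592)
    q=S[m][:,:2].astype(np.float32);print(n,len(q))
    if len(q)>10:
        t=(q-[.4906,.1578])@[.9915,-.13];print("panel travel pct",np.percentile(t,[5,50,95]))
        print(cv2.minAreaRect(q))
```

```text
24.5 [0.42166006 0.21544804 0.08869023] [ 0.43631368 -0.37652803 -0.3043201 ]
top 94
panel travel pct [0.08431301 0.08785069 0.09199849]
((0.5774003863334656, 0.13329046964645386), (0.023264024406671524, 0.13588249683380127), 2.4960269927978516)
side 87
panel travel pct [0.08387172 0.08713964 0.11243535]
((0.5778024196624756, 0.12453266978263855), (0.02380932867527008, 0.14873678982257843), 2.3904194831848145)
```

The panel sits about 84 mm in, so the tray has caught. I'll wait a second more and hand in.

{"api": "move_arm", "payload": {
  "targets": [
    [0,0,0,0,0,0,1],
    [0,0,0,0,0,0,1],
    [0,0,0,0,0,0,1],
    [0,0,0,0,0,0,1],
    [0,0,0,0,0,0,1],
    [0,0,0,0,0,0,1],
    [0,0,0,0,0,0,1],
    [0,0,0,0,0,0,1]
  ]
}}

```text
clock: 25.4
eef_pos: [0.422, 0.2163, 0.0899]
ee_rot: [0.209, 3.135, 0.0]
contact_force: [0.3, 0.6, -0.1]
opening: -0.0
finger_force: 0.0
```

```bash
python3 -c "
from h import *
c=cam('top');W=cloud(c);S=W[150:225,180:245].reshape(-1,3)
m=(S[:,2]>.047)&(S[:,2]<.062)&(S[:,0]<.592);print(np.median((S[m][:,:2]-[.4906,.1578])@[.9915,-.13]))
print(ctrl.job_done())"
```

```text
0.08807151579207084
the job is handed in; nothing more can be done
None
```

The dish was set down flat in the recess, the tray pushed in until its latch caught (about 84 mm in), and the job handed in at about 25 s; I could not see the dish again once the tray was closed, and the hand-in returned no verdict.

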